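# Fold the citrus press and shut it in its caddy

## Robot

A 7-joint arm with a two-finger parallel gripper is mounted at the origin on the work surface. World frame = base frame: x ahead of the robot, y to its left, z up, the work surface at z = 0. Lengths are in mm, angles in rad, forces in N, time in s.
With the tool pointing down it reaches from about 350 to 900 mm from the base axis. Payload 19.9 kg.
Tool frame: the origin (TCP) lies at the very end of the fingers, on their centre line; the grasp point (between the pads) lies 19 mm behind it; y points along the fingers, z is the direction in which the jaws open and shut, and the axes are right-handed (so a half turn about y gives the same grasp; the last joint's range is limited). The gripper opens to 94 mm and grips with 3 to 60 N. Pads are 16 mm wide; open, the fingers measure 119 mm over their backs; the gripper's body (75 mm by 177 mm) begins 78 mm behind the grasp point.
Start: joints at [1.252, 0.417, -0.01, 1.614, 0.005, 1.111, -0.053], TCP at [171.394, -601.018, 205.425] pointing down, gripper open.
Joint ranges: [-2.81, 2.81], [-0.39, 2.02], [-1.27, 1.25], [0.06, 2.57], [-1.19, 4.33], [0.19, 2], [-2.82, 2.82]. Speed limits (rad/s): [1.89, 1.89, 2.39, 2.39, 3.01, 3.01, 3.01].

## Interface

Orientations are given as a unit quaternion [x, y, z, w].
In Python, from station import r gives the robot as it stands. The module is installed in compiled form; this text tells all that it offers.
- The arm moves only by the tool servo_tool, never from a script. Its argument "steps" is a list of rows, each a list of 3 entries, a list of its own where there are three numbers: the shift along the world's x, y, z in units of 25 mm (1.0 is 25 mm), then the turn, a rotation vector about the world's x, y, z in units of 5 degrees (1.0 is 5 degrees), then the closure, from 0 (fully open) to 1 (shut). A call has 1 to 20 rows; each row shifts and turns the commanded pose from where the row before left it; what a row does not reach is not made up. A row lasts 1/12 s, in which the tool goes at most 41.7 mm and 7.16 degrees, less where a joint would pass 70% of its speed; a pose out of reach is approached as far as the arm can. A call is refused whole if a number of a shift passes 1 or a number of a turn 1, either way. A call with a gripper value outside its range is refused whole. The fingers move at their own pace and stop on an object; "squeeze" is the grip in N (left out, the last holds). Time passes only in rows, so rows that do not move let the fingers close. It gives the time, the measured TCP pose, the force and the opening at its end, in the units of the state.
- r.get_obs(): the state, without advancing time (a new reading comes with each control period).
- r.read_camera(name): name is "side" or "top" or "wrist"; returns a dict with "frame" (420x560x3 uint8, red, green, blue), "range_z" (420x560 float32, mm along the optical axis (not along the pixel's ray), 0 where there is no reading), "fx", "fy", "cx", "cy" (pixels), "distortion" ([k1, k2, p1, p2, k3] as OpenCV has them; the pictures are not rectified), "position" and "rotation" of the camera in the world. Camera axes: x right, y down, z forward; pixel columns grow to the right and rows downward; lengths in mm; the calibration is good to about 2 mm. A picture is of the moment at which its call begins.
- r.finish_job(): hands the job in, once; it reports no verdict.
Trained networks look in a picture, given as the dict that the camera call returned (one of the last four; its "shot" number tells which), for a name from the list of things; names that differ only in an ending like _2 or _b are one class to them, and where a whole thing is asked for, a point or a joint stands for the part that bears it (a point fixed in the world has none). Each returns a list of dicts, best first, with "conf" (0 to 1); they miss things now and then, are a little off and sometimes report something else, mostly with a low value. They report only what shows in the picture. A call takes as long as a camera call. They do not tell look-alikes from the thing itself.
- r.recognise(picture, target): "point" ([x, y, z] in mm, in world coordinates, good to about 4 mm: the middle of the surface that is visible of it).
- r.outline_of(picture, target): "pixels" (420x560 bool, what is visible of it).
The state is a dict: "t": time; "joints": joint angles; "qd": joint speeds; "joint_torque": joint torques, N m; "ee_pos": TCP position; "eef_rot": TCP orientation; "contact_force": force on the tool from outside, world axes, zero at the start; "ft_torque": the same for the moment, N m; "width": finger opening in mm.
Only numpy, scipy, OpenCV 4.12 (cv2) and the standard library are available. Lean on these libraries where they do the work, as an engineer would, in place of code of your own. Each camera call takes 0.05 s, during which the arm holds its last target.

## Task

Put the citrus press away: fold its raised handle all the way down first, then set the folded press down flat in the empty long compartment of the clear caddy, lowering it in rather than dropping it, and finally fold that compartment's green-framed lid fully shut. Leave the jug, the tin, the spoon rest and the caddy's small compartment as they are.

Things in the scene. Friction and masses are not known exactly. Their poses are not given: they have to be found in the camera images.
- press: Loose aluminium hinged citrus press, 0.4 kg, 200 mm long, 40 mm high folded. Origin: centre of its underside, which lies flat on the table. x axis along it, hinge end (x = -100 mm) to handle ends (+95 mm). Bottom half: bowl 68 mm across at x = -55 mm, rim 28 mm high, and a handle bar at x = -25 to +95 mm, 26 mm wide (y), 0 to 18 mm high. Centre of mass near x = -5 mm.
- press_arm (a joint): Hinge of the press's upper half, rad: 0 = folded shut (upper handle level, parallel to the lower), growing as the handle is raised, stop at 1.5. It starts raised. Stiff friction hinge (0.35 N m): it stays where it is left; about 2 to 4 N on the handle's end moves it.
- press_hinge (a point): Hinge axis of the press, at x = -100 mm, 30 mm above its underside; the axis runs along the press's y.
- handle_tip (a point): Top edge of the upper handle's free end, 195 mm from the hinge axis. Handle: bar 26 mm wide, 18 mm thick, 70 to 195 mm from the axis, upper face 10 mm above the line through the axis; a 68 mm disc covers 11 to 79 mm. Folded, it lies at 22 to 40 mm height, sides flush with the lower bar: grip both bars together across their width.
- caddy: Fixed clear plastic caddy, white rim strips, two lidded compartments side by side along its y. Origin: under the long compartment's centre, at table level. Outside x -66 to +66 mm, y -119 to +213 mm; walls 4 mm, rims 60 mm high. Long compartment empty, inside 124 mm (x) by 230 mm (y); a wall at y = 117 mm parts it from the small one (lemons inside).
- bay (a point): Centre of the long compartment's inner floor, 4 mm above the table, axes as the caddy's. The press belongs here with its length along the y axis, either way round.
- lid (a joint): Hinge of the long compartment's lid, rad: 0 = shut (level, on the rim), growing as it opens; 1.57 upright, stop at 2.6. It starts leaning back beyond upright. Friction hinge (0.14 N m): stays where it is left; 1 to 2 N at its free edge moves it.
- lid_hinge (a point): Middle of the lid's hinge axis, on the +x rim of the caddy (x = +64 mm, 62 mm high); the axis runs along the caddy's y.
- lid_tab (a point): Outermost edge of the lid's green tab (60 mm wide), 144 mm from the hinge axis. The lid is a clear panel 234 mm by 130 mm, 4 mm thick, centred on the hinge line, with a green frame; when shut the tab overhangs the caddy's -x side and the top of the lid is 64 mm above the table.
- small_lid (a joint): Hinge of the small compartment's white-framed lid, rad, 0 = shut. It is shut at the start and is to stay so.
- jug: Bystander: glass measuring jug, 92 mm across, 100 mm high, handle at its +y reaching 77 mm from the axis. Origin: centre of its underside.
- tin: Bystander: closed stainless tin, 89 mm across, 80 mm high. Origin: centre of its underside.
- spoon_rest: Bystander: terracotta spoon rest, dish 90 mm across and 18 mm high with a tail to its -x (86 mm from the centre). Origin: centre of the dish's underside.
Not all that is in view belongs to the job. Of the things that look like the press, the middle-sized one is meant.

How it is judged (in metres and radians):
On the way, in this order (a step that is already met when the one before it is completed fails the run):
1. the press is folded shut, still outside the caddy (value of joint press_arm below 0.08 rad and horizontal distance between press and bay above 0.12 m), for 0.2 s.
2. the folded press lies flat in the long compartment, let go (x of press in the frame of bay between -0.05 and 0.05 m and y of press in the frame of bay between -0.035 and 0.035 m and z of press in the frame of bay below 0.012 m and angle between press's own z axis and vertical below 0.1 rad and value of joint press_arm below 0.08 rad and contact force between the fingers and press below 0.3 N), for 0.2 s.
At the end, for the whole second after the job is handed in: Press folded (under 0.08 rad), at rest, flat (tilt under 0.1 rad) on the long compartment's floor: origin within 50 mm (x) and 35 mm (y) of its centre, under 12 mm above the floor. Long lid shut and small lid still shut (each under 0.06 rad) (x of press in the frame of bay between -0.05 and 0.05 m and y of press in the frame of bay between -0.035 and 0.035 m and z of press in the frame of bay below 0.012 m and angle between press's own z axis and vertical below 0.1 rad and value of joint press_arm below 0.08 rad and value of joint each of lid, small_lid below 0.06 rad and linear speed of press below 0.02 m/s); the robot touches nothing.
It fails at once if jug, tin or spoon rest moved by more than 30 mm (distance of any of jug, tin, spoon_rest from where it was at the start of the episode above 0.03 m).
It fails at once if jug or tin tipped by more than 0.3 rad (angle between any of jug, tin's own z axis and vertical above 0.3 rad).
It fails at once if the small compartment's lid opened by more than 0.3 rad (value of joint small_lid above 0.3 rad).
It fails at once if the press dropped into the caddy (faster than 0.8 m/s inside it) (horizontal distance between press and bay below 0.07 m and z of press in the frame of bay below 0.05 m and linear speed of press above 0.8 m/s).
It also fails if it takes over 69 s, if anything falls off the work surface, if the arm or the gripper's body presses on something with over 40 N, if the wrist force passes 120 N, or if a joint passes its speed limit or range.

## Working session

There is one attempt and no reset: what is moved stays moved. The work goes in short steps, Python scripts to look and compute and a tool call to move; the robot and the scene stay as the last step left them, time stands still between calls to the robot, and variables do not carry over. Pictures are saved under pics/ and viewed, and the job is handed in when it is done.

Besides the shell and the picture viewer there is one more tool, called after "Emit:" in YAML: its name, and indented under it one key for each argument. servo_tool: Moves the arm, as the interface text tells. Its arguments: {"type":"object","properties":{"steps":{"type":"array","items":{"type":"array"}},"squeeze":{"type":"number"}},"required":["steps"]}

```bash
mkdir -p pics; cat > h.py <<'E'
import numpy as np, cv2
from station import r
def save(p,name): cv2.imwrite('pics/'+name, cv2.cvtColor(p['frame'],cv2.COLOR_RGB2BGR))
def cloud(p):
    K=np.array([[p['fx'],0,p['cx']],[0,p['fy'],p['cy']],[0,0,1]]);
    h,w=p['range_z'].shape
    u,v=np.meshgrid(np.arange(w),np.arange(h))
    pts=np.stack([u,v],-1).reshape(-1,1,2).astype(np.float64)
    n=cv2.undistortPoints(pts,K,np.array(p['distortion'],float)).reshape(h,w,2)
    z=p['range_z'].astype(float)
    c=np.dstack([n*z[...,None],z])
    R=np.array(p['rotation'],float)
    if R.size==4:
        from scipy.spatial.transform import Rotation as Ro
        R=Ro.from_quat(R.ravel()).as_matrix()
    W=c@R.T+np.array(p['position'])
    W[z==0]=np.nan
    return W
E
python3 - <<'E'
from h import *
s=r.get_obs(); print(s)
for n in ['top','side','wrist']:
    p=r.read_camera(n); save(p,n+'0.png')
    print(n,p['position'],p['rotation'],p['fx'],p['distortion'],p['shot'])
    for t in ['press','caddy','lid','lid_tab','handle_tip','press_hinge','jug','tin','spoon_rest','bay','lid_hinge']:
        try: print(t,[(np.round(d['point']),round(d['conf'],2)) for d in r.recognise(p,t)])
        except Exception as e: print(t,e)
E
```

```text
{'t': 0.0, 'joints': array([ 1.2515079 ,  0.41795477, -0.01026642,  1.61416902,  0.0046759 ,
        1.11067517, -0.05301995]), 'qd': array([ 5.46940858e-04, -2.14591359e-03,  1.63506613e-03,  5.83748307e-04,
       -1.24839713e-03, -2.58270968e-03,  5.31123318e-05]), 'joint_torque': array([ 4.32440120e-04, -8.51242018e+01,  6.39286749e-01, -4.25987327e+01,
       -4.88305022e-02,  1.86375441e-02,  1.06524631e-04]), 'ee_pos': array([ 171.26630119, -600.69417702,  204.83959633]), 'eef_rot': array([-0.0979647 ,  0.70070876, -0.69989072,  0.09779126]), 'contact_force': array([-0.10755067,  0.0032492 , -0.00344402]), 'ft_torque': array([-0.02045018, -0.02832761, -0.03491247]), 'width': 94.27103801559836}
top [ 388.4024756   -48.6027913  1235.42887623] [ 0.70527821 -0.70400291  0.06390201 -0.05365716] 491.7856339851936 [-0.10406926  0.          0.          0.          0.        ] 1
press [(array([ 499., -211.,   20.]), 0.94), (array([725., 192.,  52.]), 0.75)]
caddy [(array([493., 202.,  59.]), 0.68)]
lid [(array([555., 155., 134.]), 0.66)]
lid_tab [(array([558., 162., 138.]), 0.72), (arr
[... 1012 characters left out ...]
06., -376.,   24.]), 0.67)]
press_hinge [(array([ 412., -375.,   23.]), 0.95), (array([739., 213.,  55.]), 0.7), (array([ 510., -214.,   22.]), 0.65), (array([510., 210.,  64.]), 0.43)]
jug [(array([700., -70.,  71.]), 0.72)]
tin [(array([ 704., -249.,   67.]), 0.75)]
spoon_rest [(array([ 618., -466.,   14.]), 0.67)]
bay [(array([509., 209.,  61.]), 0.74)]
lid_hinge [(array([506., 210.,  64.]), 0.67)]
wrist [ 243.02110734 -581.33329055  384.49903566] [ 0.79151391 -0.59717673 -0.0783672   0.10365456] 359.25094217695874 [-0.04125155  0.          0.          0.          0.        ] 3
press []
caddy []
lid []
lid_tab []
handle_tip []
press_hinge []
jug []
tin []
spoon_rest []
bay []
lid_hinge []
```

View pics/top0.png

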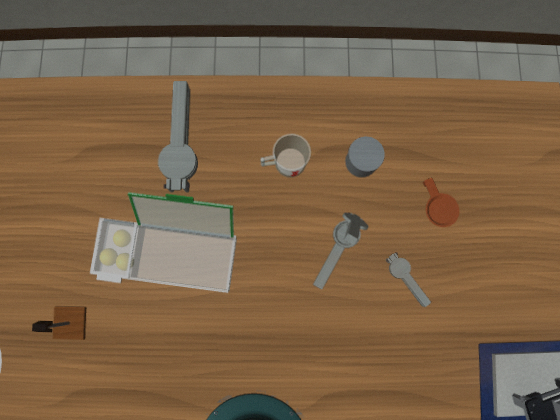

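View pics/side0.png

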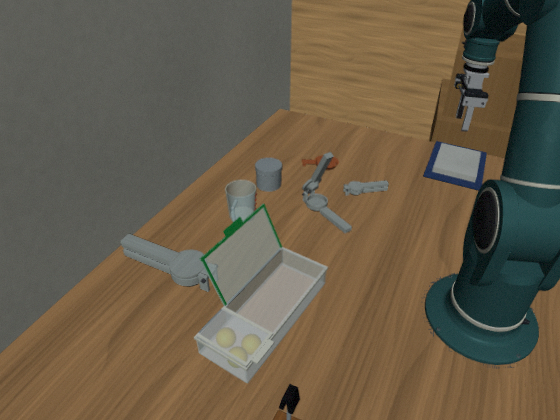

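```bash
python3 - <<'E'
from h import *
np.set_printoptions(suppress=True,precision=1)
p=r.read_camera('top'); W=cloud(p)
np.save('top.npy',W)
c=p['frame'][200:300,290:390]; cv2.imwrite('pics/crop_press.png',cv2.resize(cv2.cvtColor(c,cv2.COLOR_RGB2BGR),(600,600),interpolation=cv2.INTER_CUBIC))
c=p['frame'][180:300,80:250]; cv2.imwrite('pics/crop_caddy.png',cv2.resize(cv2.cvtColor(c,cv2.COLOR_RGB2BGR),(800,565),interpolation=cv2.INTER_CUBIC))
q=r.read_camera('side'); V=cloud(q); np.save('side.npy',V)
for n,pp,C in (('top',p,W),('side',q,V)):
  for d in r.outline_of(pp,'press'):
    m=d['pixels']; P=C[m]; P=P[~np.isnan(P).any(1)]
    print(n,d['conf'],m.sum(),P.min(0),P.max(0),np.median(P,0))
    np.save(f'press_{n}_{int(np.median(P,0)[0])}.npy',P)
  for d in r.outline_of(pp,'caddy')+r.outline_of(pp,'lid'):
    m=d['pixels']; P=C[m]; P=P[~np.isnan(P).any(1)]
    print('cad/lid',n,d['conf'],m.sum(),P.min(0),P.max(0),np.median(P,0))
# table plane
print(np.nanmedian(W[300:340,200:300,2]), np.nanmedian(V[300:340,350:400,2]))
E
```

```text
top 0.84 1321 [ 389.4 -282.8   -6.1] [ 579.1 -144.4  212.9] [ 498.3 -207.7   19.7]
top 0.72 803 [ 343.3 -432.8   -4.8] [ 474.5 -325.    35.4] [ 420.2 -372.1   27.9]
top 0.72 2466 [627.4 149.2  -6.2] [912.  241.1  63.5] [724.9 193.5  54. ]
cad/lid top 0.72 11259 [379.7  43.2  -6.7] [628.2 408.2 197.2] [495.1 205.3  60.9]
cad/lid top 0.65 3254 [512.   43.8  -1.4] [620.9 281.9 197.2] [554.5 162.2 132.3]
side 0.81 497 [ 344.3 -469.7   -3. ] [ 483.7 -323.4   32.8] [ 412.8 -375.1   24. ]
side 0.75 2405 [ 597.6 -308.4 -547.7] [1496.   272.3  180.2] [746.7 211.7  53.3]
side 0.68 1221 [ 387.7 -567.2   -4.5] [ 617.3 -142.5  209.2] [ 513.2 -214.1   20.5]
cad/lid side 0.82 13134 [ 379.8 -164.2   -3.5] [724.4 396.1 194.6] [508.1 208.   62.9]
cad/lid side 0.66 4411 [ 510.3 -151.3   -3.4] [726.8 281.7 194.6] [555.4 173.9 125.3]
0.023877033475400822 0.19059910325483997
```

View pics/crop_press.png

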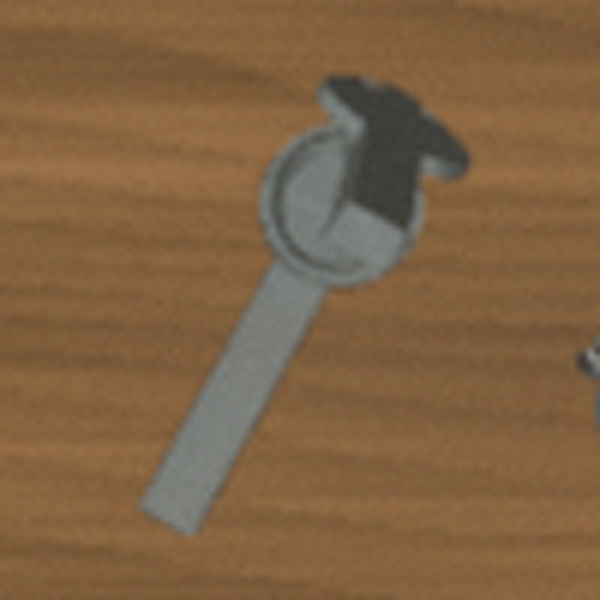

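View pics/crop_caddy.png

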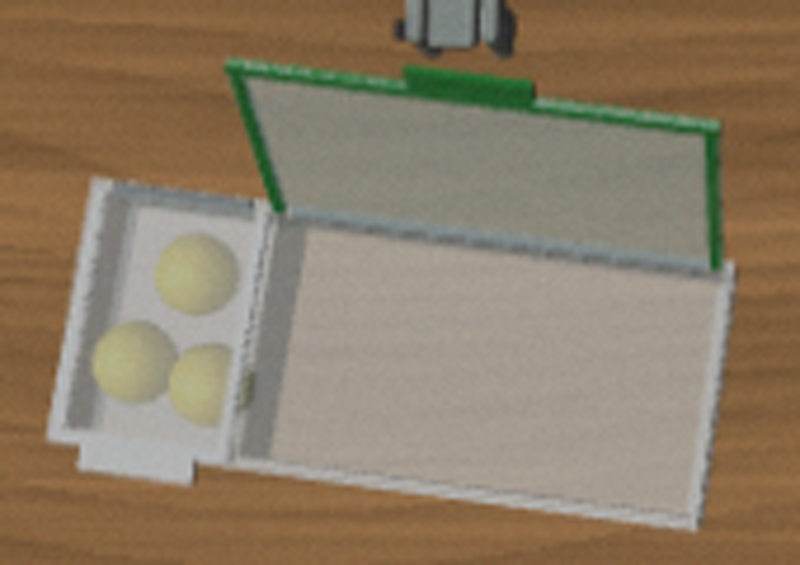

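Three look-alikes in the top view: large folded one (178,140), raised one (340,250), small one (408,278). The middle-sized one is (340,250), and it is also the one with a raised handle; the crop confirms that. Next I fit the poses.

```bash
python3 - <<'E'
from h import *
np.set_printoptions(suppress=True,precision=1)
P=np.load('press_top_498.npy'); S=np.load('press_side_513.npy')
bar=P[(P[:,2]>13)&(P[:,2]<22)]
# rect of low bar: points far along
r1=cv2.minAreaRect(bar[:,:2].astype(np.float32)); print('bar rect',r1)
(b)=bar[(bar[:,0]<465)]
rr=cv2.minAreaRect(b[:,:2].astype(np.float32)); print('low part',rr,len(b))
c,s=rr[0],rr[1]
# direction by PCA
m=b[:,:2].mean(0); u=np.linalg.svd(b[:,:2]-m)[2][0]; u=u if u[0]<0 else -u
print('mean',m,'u',u,'yaw',np.arctan2(u[1],u[0]))
n=np.array([-u[1],u[0]])
for nm,Q in (('top',P),('side',S)):
  d=(Q[:,:2]-m)@u; l=(Q[:,:2]-m)@n
  k=(abs(l)<60)&(d>-260)&(d<120)
  Q=Q[k];d=d[k];l=l[k]
  lowk=(Q[:,2]<32)&(Q[:,2]>10)
  print(nm,'along pct low',np.percentile(d[lowk],[0.5,2,98,99.5]),'lat',np.percentile(l[lowk],[1,50,99]))
  up=Q[:,2]>50
  import collections
  for z0 in range(50,220,20):
    kk=(Q[:,2]>z0)&(Q[:,2]<z0+20)
    if kk.sum()>3: print(z0,kk.sum(),np.percentile(d[kk],[5,50,95]),np.percentile(l[kk],[5,50,95]))
E
```

```text
bar rect ((468.1513366699219, -198.09286499023438), (52.6519889831543, 173.36563110351562), 68.53229522705078)
low part ((431.4228515625, -174.85614013671875), (26.2833194732666, 87.31342315673828), 60.78664779663086) 333
mean [ 428.2 -173.3] u [-0.9  0.5] yaw 2.5938316547757028
top along pct low [-134.4 -130.2   37.2   39.6] lat [-34.8  -2.2  25.2]
50 49 [-150.8 -146.7 -141. ] [-29.6  -6.1  16.8]
70 75 [-142.3 -136.4 -123.8] [-35.7 -12.2  23.9]
90 63 [-133.4 -128.4 -122.7] [-27.8 -11.4  18.3]
110 25 [-125.8 -120.3 -112.2] [-15.9  -7.1   4.8]
130 24 [-116.4 -111.3 -106.1] [-15.7  -5.2   3.7]
150 28 [-107.4 -102.7  -93.2] [-16.4  -7.    5.3]
170 34 [-98.2 -93.6 -83.7] [-16.1  -6.4   4.3]
190 116 [-87.2 -74.8 -65.8] [-15.1  -4.1   6.8]
210 7 [-78.5 -75.5 -72.3] [-9.3  3.1  5.9]
side along pct low [-156.6 -152.8   39.7   41.6] lat [-35.9  -3.9  28.3]
50 39 [-143.9 -131.3 -119.4] [-36.6 -18.6   4.8]
70 85 [-136.5 -125.1 -117. ] [-35.4 -15.5  10.9]
90 51 [-129.4 -121.9 -109.7] [-28.5 -15.2   4.2]
110 43 [-117.5 -106.1  -98.5] [-17.3 -13.    5. ]
130 44 [-109.7  -96.2  -90.2] [-17.4 -13.5   5.5]
150 46 [-99.9 -87.6 -80.9] [-16.9 -12.9   6.8]
170 50 [-91.9 -78.3 -71.1] [-16.3 -12.7   6.9]
190 73 [-79.6 -70.4 -65.2] [-15.5  -6.1   8.7]
```

```bash
python3 - <<'E'
from h import *
np.set_printoptions(suppress=True,precision=1)
W=np.load('top.npy');V=np.load('side.npy')
A=np.vstack([W.reshape(-1,3),V.reshape(-1,3)])
for nm,C in (('top',W),('side',V)):
  A=C.reshape(-1,3)
  k=(A[:,2]>56)&(A[:,2]<66)&(A[:,0]>390)&(A[:,0]<600)&(A[:,1]>60)&(A[:,1]<440)
  rim=A[k]
  k2=(rim[:,0]<600)
  box=cv2.minAreaRect(rim[:,:2].astype(np.float32)); print(nm,len(rim),box); print(cv2.boxPoints(box))
  # near wall line (lowest x as function y)
  k=(A[:,2]>54)&(A[:,2]<66)&(A[:,0]>360)&(A[:,0]<640)&(A[:,1]>60)&(A[:,1]<280)
  rim=A[k]
  ys=np.arange(70,280,15); 
  print([ (int(y),np.round(rim[abs(rim[:,1]-y)<7.5][:,0].min()),np.round(np.median(rim[abs(rim[:,1]-y)<7.5][:,0]))) for y in ys if (abs(rim[:,1]-y)<7.5).sum()>3])
  k=(A[:,2]>75)&(A[:,2]<210)&(A[:,0]>480)&(A[:,0]<640)&(A[:,1]>30)&(A[:,1]<300)
  L=A[k]
  m=L.mean(0); sv=np.linalg.svd(L-m,full_matrices=False); n=sv[2][2]; n=n if n[0]<0 else -n
  print('lid plane',len(L),m,'n',np.round(n,3),'rms',sv[1][2]/np.sqrt(len(L)),'max z',L[:,2].max())
E
```

```text
top 2183 ((462.59759521484375, 223.3242950439453), (339.0703430175781, 148.23851013183594), 82.61907196044922)
[[367.3  64.7]
 [514.3  45.7]
 [557.9 381.9]
 [410.9 401. ]]
[(70, np.float64(380.0), np.float64(398.0)), (85, np.float64(382.0), np.float64(387.0)), (100, np.float64(384.0), np.float64(389.0)), (115, np.float64(386.0), np.float64(391.0)), (130, np.float64(389.0), np.float64(393.0)), (145, np.float64(389.0), np.float64(393.0)), (160, np.float64(391.0), np.float64(396.0)), (175, np.float64(393.0), np.float64(398.0)), (190, np.float64(395.0), np.float64(400.0)), (205, np.float64(397.0), np.float64(402.0)), (220, np.float64(400.0), np.float64(402.0)), (235, np.float64(400.0), np.float64(404.0)), (250, np.float64(402.0), np.float64(407.0)), (265, np.float64(404.0), np.float64(409.0))]
lid plane 2961 [556.9 161.7 136.3] n [-0.9  0.1  0.4] rms 1.4087546625515284 max z 197.23891440861462
side 2882 ((462.01788330078125, 221.29043579101562), (336.8240661621094, 148.59017944335938), 82.62559509277344)
[[366.7  63.8]
 [514.1  44.7]
 [557.3 378.8]
 [410.  397.8]]
[(70, np.float64(380.0), np.float64(395.0)), (85, np.float64(380.0), np.float64(389.0)), (100, np.float64(382.0), np.float64(391.0)), (115, np.float64(386.0), np.float64(393.0)), (130, np.float64(388.0), np.float64(394.0)), (145, np.float64(389.0), np.float64(395.0)), (160, np.float64(391.0), np.float64(397.0)), (175, np.float64(393.0), np.float64(399.0)), (190, np.float64(395.0), np.float64(402.0)), (205, np.float64(396.0), np.float64(403.0)), (220, np.float64(398.0), np.float64(404.0)), (235, np.float64(400.0), np.float64(408.0)), (250, np.float64(402.0), np.float64(410.0)), (265, np.float64(403.0), np.float64(412.0))]
lid plane 3878 [557.5 171.5 132.2] n [-0.9  0.1  0.4] rms 1.3663761194399762 max z 194.62366985056985
```

```bash
python3 - <<'E'
from h import *
from scipy.spatial.transform import Rotation as Ro
np.set_printoptions(suppress=True,precision=3)
s=r.get_obs(); R=Ro.from_quat(s['eef_rot']).as_matrix(); print(R, s['t'],s['ee_pos'])
j=R[:,2]; print('jaw yaw deg',np.degrees(np.arctan2(j[1],j[0])))
P=np.load('press_top_498.npy'); S=np.load('press_side_513.npy')
from scipy.optimize import minimize
yaw=2.635; m=np.array([428.2,-173.3])
for it in range(6):
  u=np.array([np.cos(yaw),np.sin(yaw)]);n=np.array([-u[1],u[0]])
  out=[]
  for Q in (P,S):
    d=(Q[:,:2]-m)@u;l=(Q[:,:2]-m)@n
    k=(Q[:,2]>8)&(Q[:,2]<23)&(abs(l)<22)&(d>-60)&(d<34)
    dd,ll=d[k],l[k]
    mids=[];ds=[]
    for b in range(-60,34,12):
      kk=(dd>=b)&(dd<b+12)
      if kk.sum()>4: mids.append((ll[kk].min()+ll[kk].max())/2); ds.append(b+6)
    out.append(np.polyfit(ds,mids,1))
    k=(Q[:,2]>8)&(Q[:,2]<23)&(abs(l)<12)
    tip=np.percentile(d[k],99)
    print(out[-1],tip, end=' ')
  print(np.degrees(yaw))
  f=out[0]; yaw+=np.arctan(f[0]); m=m+n*f[1]
u=np.array([np.cos(yaw),np.sin(yaw)]);n=np.array([-u[1],u[0]])
d=(P[:,:2]-m)@u;l=(P[:,:2]-m)@n
k=(P[:,2]>24)&(P[:,2]<32); print('rim',np.percentile(d[k],[1,99]),np.percentile(l[k],[1,99]))
print('m',m,'u',u,'yaw',yaw)
k=(P[:,2]>185); print('top end',np.percentile(d[k],[2,98]),np.percentile(l[k],[2,50,98]),np.percentile(P[k,2],[50,98]))
E
```

```text
[[-0.962 -0.     0.274]
 [-0.274  0.    -0.962]
 [ 0.    -1.    -0.   ]] 2.2 [ 171.392 -601.014  205.421]
jaw yaw deg -74.08306750914866
[-0.002 -0.179] 39.26338484134998 [-0.006 -0.508] 41.31337254018548 150.9743790169719
[0. 0.] 39.279278305460544 [-0.004 -0.329] 41.29970257282516 150.85288293025866
[-0. -0.] 39.27549042244546 [-0.004 -0.329] 41.300126853320286 150.85719324179576
[0. 0.] 39.2755101757153 [-0.004 -0.329] 41.30011180419587 150.85704031559368
[-0. -0.] 39.275509474890725 [-0.004 -0.329] 41.300112338131115 150.8570457412862
[0. 0.] 39.27550949975539 [-0.004 -0.329] 41.30011231918754 150.85704554878723
rim [-159.353  -59.917] [-31.804  31.056]
m [ 428.287 -173.143] u [-0.873  0.487] yaw 2.632952144776594
top end [-90.68  -64.899] [-12.431  -1.041  10.766] [205.17  210.716]
```

Emit:
servo_tool:
  steps:
    - [[0.74,0.86,0.8],[0,0,-0.5],1]
    - [[0.74,0.86,0.8],[0,0,-0.5],1]
    - [[0.74,0.86,0],[0,0,-0.5],1]
    - [[0.74,0.86,0],[0,0,-0.5],1]
    - [[0.74,0.86,0],[0,0,-0.5],1]
    - [[0.74,0.86,0],[0,0,-0.5],1]
    - [[0.74,0.86,0],[0,0,-0.5],1]
    - [[0.74,0.86,0],[0,0,-0.5],1]
    - [[0.74,0.86,0],[0,0,-0.5],1]
    - [[0.74,0.86,0],[0,0,-0.5],1]
    - [[0.74,0.86,0],[0,0,-0.5],1]
    - [[0.74,0.86,0],[0,0,-0.5],1]
    - [[0.74,0.86,0],[0,0,-0.5],1]
    - [[0.74,0.86,0],[0,0,-0.5],1]
    - [[0.74,0.86,0],[0,0,-0.5],1]
    - [[0.74,0.86,0],[0,0,-0.5],1]
    - [[0.74,0.86,0],[0,0,-0.5],1]
    - [[0.7,0.82,0],[0,0,-0.5],1]
    - [[0,0,0],[0,0,0],1]

```text
t: 3.78
ee_pos: [506.3, -210.3, 245.5]
eef_rot: [0.177, 0.685, -0.684, -0.176]
contact_force: [-0.1, 0.9, -0.1]
width: 0.6
```

```bash
cat >> h.py <<'E'
from scipy.spatial.transform import Rotation as Ro
def st(m=(428.29,-173.14),yaw=2.633):
    s=r.get_obs(); u=np.array([np.cos(yaw),np.sin(yaw)]);n=np.array([-u[1],u[0]])
    q=s['ee_pos'][:2]-np.array(m); R=Ro.from_quat(s['eef_rot']).as_matrix()
    print('t',s['t'],'ee',np.round(s['ee_pos'],1),'d,l',np.round([q@u,q@n],1),'jaw',round(np.degrees(np.arctan2(R[1,2],R[0,2])),2),'tilt',np.round(R[:,1],3),'F',np.round(s['contact_force'],1),'w',round(s['width'],1),'j7',np.round(s['joints'],2))
E
python3 - <<'E'
from h import *
p=r.read_camera('side'); save(p,'s1.png')
c=p['frame'][120:280,240:420]; cv2.imwrite('pics/s1c.png',cv2.resize(cv2.cvtColor(c,cv2.COLOR_RGB2BGR),(675,600),interpolation=cv2.INTER_CUBIC))
st()
E
```

```text
t 3.8333 ee [ 504.7 -212.7  245.3] d,l [-86.   -2.7] jaw -118.88 tilt [ 0.     0.001 -1.   ] F [ 0.8 -0.1 -0.3] w 0.3 j7 [ 0.51  0.25 -0.2   1.76  0.05  1.14 -1.78]
```

View pics/s1c.png

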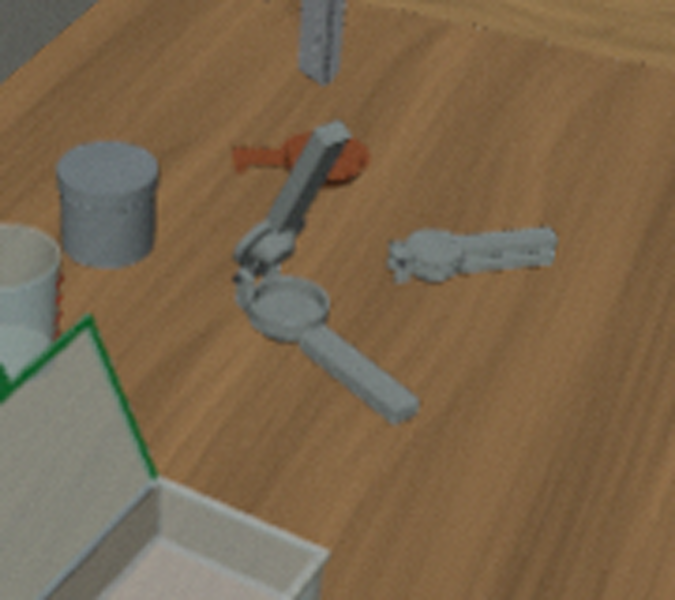

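Emit:
servo_tool:
  steps:
    - [[0,0,-0.68],[0,0,0],1]
    - [[0,0,-0.68],[0,0,0],1]
    - [[-0.26,0.146,-0.18],[0,0,0],1]
    - [[-0.26,0.146,-0.18],[0,0,0],1]
    - [[-0.26,0.146,-0.18],[0,0,0],1]
    - [[-0.277,0.154,-0.226],[0,0,0],1]
    - [[-0.277,0.154,-0.226],[0,0,0],1]
    - [[-0.277,0.154,-0.226],[0,0,0],1]
    - [[-0.277,0.154,-0.226],[0,0,0],1]

```text
t: 4.58
ee_pos: [455.2, -189.1, 175.5]
eef_rot: [-0.178, -0.684, 0.684, 0.178]
contact_force: [-0.5, 1.6, 2.8]
width: 0.3
```

```bash
python3 - <<'E'
from h import *
p=r.read_camera('side')
c=p['frame'][120:280,240:420]; cv2.imwrite('pics/s2c.png',cv2.resize(cv2.cvtColor(c,cv2.COLOR_RGB2BGR),(675,600),interpolation=cv2.INTER_CUBIC))
st()
E
```

```text
t 4.6333 ee [ 453.9 -188.5  174.4] d,l [-29.8   0.9] jaw -119.1 tilt [-0.001  0.    -1.   ] F [-1.2  0.7  1. ] w 0.2 j7 [ 0.52  0.22 -0.21  1.96  0.06  0.96 -1.8 ]
```

View pics/s2c.png

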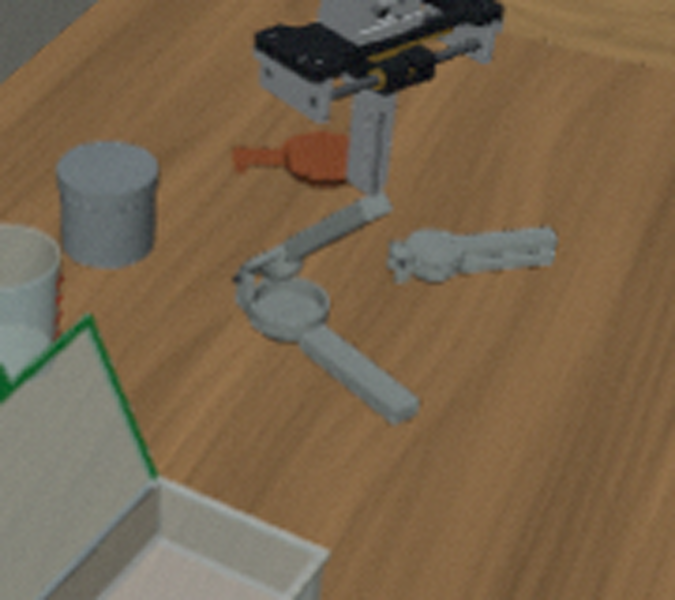

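Emit:
servo_tool:
  steps:
    - [[-0.232,0.13,-0.285],[0,0,0],1]
    - [[-0.232,0.13,-0.285],[0,0,0],1]
    - [[-0.232,0.13,-0.285],[0,0,0],1]
    - [[-0.232,0.13,-0.285],[0,0,0],1]
    - [[-0.178,0.1,-0.333],[0,0,0],1]
    - [[-0.178,0.1,-0.333],[0,0,0],1]
    - [[-0.178,0.1,-0.333],[0,0,0],1]
    - [[-0.178,0.1,-0.333],[0,0,0],1]
    - [[-0.1,0.057,-0.366],[0,0,0],1]
    - [[-0.1,0.057,-0.366],[0,0,0],1]
    - [[-0.1,0.057,-0.366],[0,0,0],1]
    - [[-0.1,0.057,-0.366],[0,0,0],1]
    - [[-0.02,0.012,-0.31],[0,0,0],1]
    - [[-0.02,0.012,-0.31],[0,0,0],1]
    - [[-0.02,0.012,-0.31],[0,0,0],1]
    - [[-0.02,0.012,-0.31],[0,0,0],1]
    - [[-0.02,0.012,-0.31],[0,0,0],1]
    - [[0,0,0],[0,0,0],1]
    - [[0,0,0],[0,0,0],1]

```text
t: 6.22
ee_pos: [403.1, -158.7, 39.2]
eef_rot: [-0.178, -0.684, 0.685, 0.177]
contact_force: [-12.4, 4.9, 48.7]
width: 0.7
```

```bash
python3 - <<'E'
from h import *
p=r.read_camera('side')
c=p['frame'][120:280,240:420]; cv2.imwrite('pics/s3c.png',cv2.resize(cv2.cvtColor(c,cv2.COLOR_RGB2BGR),(675,600),interpolation=cv2.INTER_CUBIC))
st()
E
```

```text
t 6.2667 ee [ 403.2 -158.6   39.2] d,l [29.  -0.4] jaw -119.08 tilt [ 0.001 -0.001 -1.   ] F [-12.5   4.4  48.2] w 0.4 j7 [ 0.48  0.35 -0.2   2.2   0.12  0.6  -1.89]
```

View pics/s3c.png

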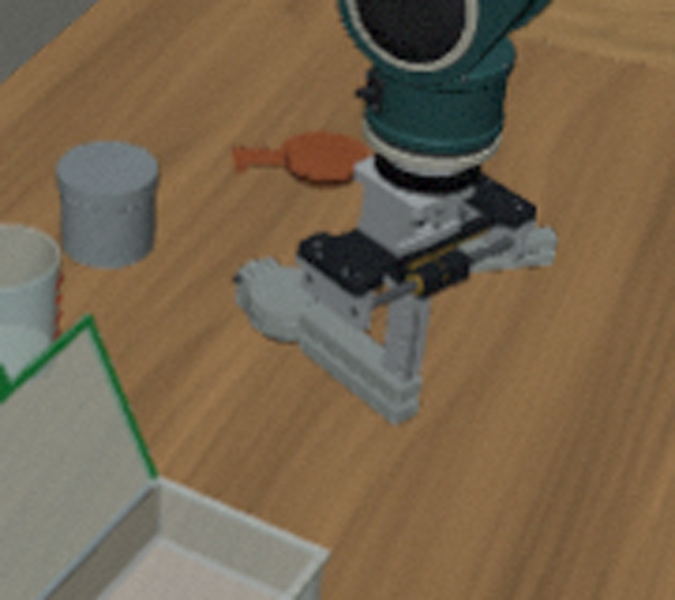

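Emit:
servo_tool:
  steps:
    - [[0,0,0.8],[0,0,0],1]
    - [[0,0,0.8],[0,0,0],0.4]
    - [[0.46,-0.26,0.4],[0,0,0],0.3]
    - [[0.46,-0.26,0.4],[0,0,0],0.3]
    - [[0.46,-0.26,0.4],[0,0,0],0.3]
    - [[0.46,-0.26,0.4],[0,0,0],0.3]
    - [[0.46,-0.26,0],[0,0,0],0.3]
    - [[0.46,-0.25,0],[0,0,0],0.3]
    - [[0,0,0],[0,0,0],0.3]
    - [[0,0,0],[0,0,0],0.3]

```text
t: 7.1
ee_pos: [471.6, -197.1, 117.5]
eef_rot: [0.177, 0.685, -0.684, -0.178]
contact_force: [-0.4, 0.9, -0.2]
width: 56.7
```

```bash
python3 - <<'E'
from h import *
for n in ('wrist','side'):
    p=r.read_camera(n); save(p,n+'4.png')
    C=cloud(p); np.save(n+'4.npy',C)
    for d in r.outline_of(p,'press'):
        P=C[d['pixels']];P=P[~np.isnan(P).any(1)]; print(n,round(d['conf'],2),d['pixels'].sum(),np.median(P,0).round())
        np.save(f'p4_{n}_{int(np.median(P,0)[0])}.npy',P)
st()
E
```

```text
wrist 0.69 6297 [ 437. -362.   28.]
wrist 0.68 13494 [ 512. -219.   38.]
side 0.78 1028 [ 479. -196.   33.]
side 0.7 2419 [747. 212.  53.]
side 0.61 464 [ 415. -373.   24.]
t 7.3 ee [ 471.1 -196.9  118. ] d,l [-49.   -0.1] jaw -119.07 tilt [-0.  0. -1.] F [ 1.2 -0.7  0.2] w 65.9 j7 [ 0.51  0.33 -0.2   1.97  0.09  0.85 -1.82]
```

View pics/wrist4.png

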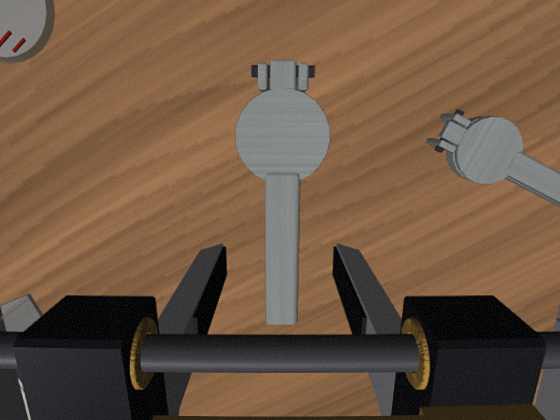

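View pics/side4.png

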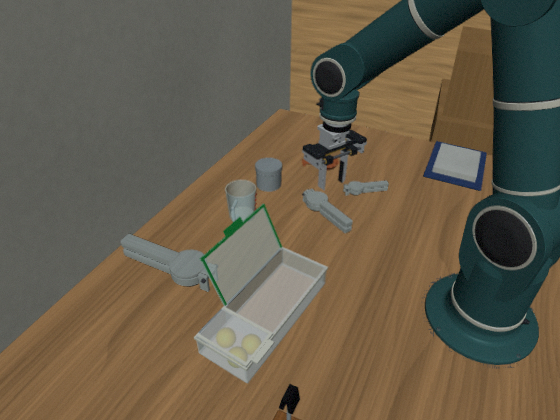

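```bash
python3 - <<'E'
from h import *
np.set_printoptions(suppress=True,precision=1)
for f in ('p4_wrist_512.npy','p4_side_479.npy'):
  P=np.load(f); m=np.array([428.29,-173.14]);yaw=2.633
  u=np.array([np.cos(yaw),np.sin(yaw)]);n=np.array([-u[1],u[0]])
  d=(P[:,:2]-m)@u;l=(P[:,:2]-m)@n
  k=(P[:,2]>32)&(P[:,2]<48)
  print(f,'d',np.percentile(d[k],[.2,99.8]),'z',np.percentile(P[k,2],[5,50,95]))
  ds=[];ms=[];zs=[]
  for b in range(-65,30,10):
    kk=k&(d>b)&(d<b+10)&(abs(l)<22)
    if kk.sum()>8: ds.append(b+5);ms.append((np.percentile(l[kk],1)+np.percentile(l[kk],99))/2);zs.append(np.median(P[kk,2]))
  print(ds,np.array(ms),np.array(zs))
E
```

```text
p4_wrist_512.npy d [-160.9   37.8] z [36.2 38.3 40.5]
[-60, -50, -40, -30, -20, -10, 0, 10, 20, 30] [2.7 2.7 2.6 2.4 2.9 2.5 2.9 2.5 2.6 2.6] [39.7 39.7 39.7 39.7 39.7 39.7 39.8 39.8 39.9 39.9]
p4_side_479.npy d [-160.4   41.7] z [33.4 37.9 40.8]
[-60, -50, -40, -30, -20, -10, 0, 10, 20, 30] [ 0.4 -1.1  2.   0.4  0.7  1.1 -1.8 -0.6  1.1 -1.1] [39.3 39.6 39.1 38.7 39.  38.5 38.3 39.6 38.9 38.9]
```

Emit:
servo_tool:
  steps:
    - [[0,0,-0.8],[0,0,0],0.3]
    - [[0,0,-0.8],[0,0,0],0.3]
    - [[0,0,-0.8],[0,0,0],0.3]
    - [[0,0,-0.8],[0,0,0],0.3]
    - [[0,0,-0.7],[0,0,0],0.3]
    - [[0,0,-0.56],[0,0,0],0.3]
    - [[0,0,0],[0,0,0],0.3]
    - [[0,0,0],[0,0,0],1]
    - [[0,0,0],[0,0,0],1]
    - [[0,0,0],[0,0,0],1]
    - [[0,0,0],[0,0,0],1]
    - [[0,0,0],[0,0,0],1]
    - [[0,0,0],[0,0,0],1]
  squeeze: 35

```text
t: 8.38
ee_pos: [471.9, -197.3, 7.1]
eef_rot: [-0.178, -0.684, 0.684, 0.177]
contact_force: [-3.4, -5.5, 2.4]
width: 28.9
```

```bash
python3 - <<'E'
from h import *
st()
E
```

```text
t 8.3833 ee [ 471.9 -197.3    7.1] d,l [-49.9  -0.1] jaw -119.08 tilt [ 0.001 -0.    -1.   ] F [-3.4 -5.5  2.4] w 28.9 j7 [ 0.48  0.51 -0.17  2.03  0.15  0.61 -1.87]
```

Emit:
servo_tool:
  steps:
    - [[0,0,0],[0,0,0],1]
    - [[0,0,0],[0,0,0],1]
    - [[0,0,0],[0,0,0],1]
    - [[0,0,0],[0,0,0],1]

```text
t: 8.72
ee_pos: [471.7, -197.6, 7.0]
eef_rot: [-0.178, -0.684, 0.685, 0.178]
contact_force: [-2.9, -1.7, 6.9]
width: 25.7
```

Emit:
servo_tool:
  steps:
    - [[0,0,0.4],[0,0,0],1]
    - [[0,0,0.9],[0,0,0],1]
    - [[0,0,0.9],[0,0,1],1]
    - [[0,0,1],[0,0,1],1]
    - [[0,0,1],[0,0,1],1]
    - [[0,0,1],[0,0,1],1]
    - [[-0.08,0.2,0],[0,0,1],1]
    - [[-0.08,0.2,0],[0,0,1],1]
    - [[-0.08,0.2,0],[0,0,1],1]
    - [[-0.08,0.2,0],[0,0,1],1]
    - [[-0.08,0.2,0],[0,0,1],1]
    - [[-0.08,0.2,0],[0,0,1],1]
    - [[-0.08,0.2,0],[0,0,1],1]
    - [[-0.08,0.2,0],[0,0,1],1]
    - [[-0.08,0.2,0],[0,0,1],1]
    - [[-0.08,0.2,0],[0,0,1],1]
    - [[-0.08,0.2,0],[0,0,1],1]
    - [[-0.08,0.2,0],[0,0,1],1]
    - [[-0.08,0.2,0],[0,0,1],1]
    - [[-0.08,0.2,0],[0,0,1],1]

```text
t: 10.38
ee_pos: [443.2, -126.9, 137.1]
eef_rot: [-0.36, 0.609, -0.609, 0.36]
contact_force: [0.3, -0.3, -3.6]
width: 25.6
```

Emit:
servo_tool:
  steps:
    - [[0,0.4,0],[0,0,1],1]
    - [[0,0.4,0],[0,0,1],1]
    - [[0,0.4,0],[0,0,1],1]
    - [[0,0.4,0],[0,0,1],1]
    - [[0,0.4,0],[0,0,0.35],1]
    - [[0,0.4,0],[0,0,0],1]
    - [[0,0.2,0],[0,0,0],1]
    - [[0,0,0],[0,0,0],1]

```text
t: 11.05
ee_pos: [443.7, -61.1, 136.8]
eef_rot: [0.467, -0.531, 0.531, -0.467]
contact_force: [0.7, -0.3, -3.3]
width: 26.0
```

```bash
python3 - <<'E'
from h import *
st()
p=r.read_camera('side'); save(p,'side5.png')
p=r.read_camera('top'); save(p,'top5.png')
C=cloud(p)
for d in r.outline_of(p,'press'):
    P=C[d['pixels']];P=P[~np.isnan(P).any(1)]; print(round(d['conf'],2),d['pixels'].sum(),np.median(P,0).round())
E
```

```text
t 11.05 ee [443.7 -61.1 136.8] d,l [  41.1 -105.3] jaw -7.38 tilt [ 0. -0. -1.] F [ 0.7 -0.3 -3.3] w 26.0 j7 [ 0.65  0.24 -0.65  2.09  0.19  0.87 -0.24]
0.8 2553 [726. 193.  54.]
0.64 192 [456.  39. 167.]
0.56 802 [ 420. -372.   28.]
```

View pics/side5.png

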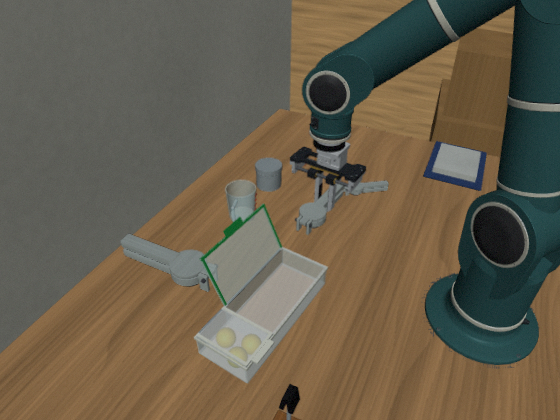

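View pics/top5.png

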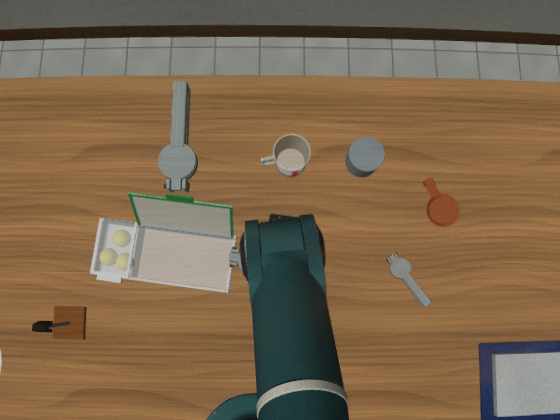

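Emit:
servo_tool:
  steps:
    - [[0,0.4,0],[0,0,0],1]
    - [[0,0.8,0],[0,0,0],1]
    - [[0,0.85,0],[0,0,0],1]
    - [[0,0.85,0],[0,0,0],1]
    - [[0,0.85,0],[0,0,0],1]
    - [[0,0.85,0],[0,0,0],1]
    - [[0,0.85,0],[0,0,0],1]
    - [[0,0.85,0],[0,0,0],1]
    - [[0,0.85,0],[0,0,0],1]
    - [[0,0.85,0],[0,0,0],1]
    - [[0,0.8,0],[0,0,0],1]
    - [[0,0.52,-0.3],[0,0,0],1]
    - [[0,0,-0.7],[0,0,0],1]
    - [[0,0,-0.7],[0,0,0],1]
    - [[0,0,-0.5],[0,0,0],1]
    - [[0,0,0],[0,0,0],1]
    - [[0,0,0],[0,0,0],1]

```text
t: 12.62
ee_pos: [443.4, 170.8, 81.6]
eef_rot: [-0.467, 0.531, -0.531, 0.467]
contact_force: [0.8, 0.0, -3.7]
width: 25.9
```

```bash
python3 - <<'E'
from h import *
np.set_printoptions(suppress=True,precision=1)
st()
O=np.array([461.8,175.0]); ex=np.array([.9917,-.1285]); ey=np.array([.1285,.9917])
s=r.get_obs(); q=s['ee_pos'][:2]-O; print('tcp in caddy',q@ex,q@ey)
p=r.read_camera('side'); c=p['frame'][180:400,170:350]; cv2.imwrite('pics/s6c.png',cv2.resize(cv2.cvtColor(c,cv2.COLOR_RGB2BGR),(490,600),interpolation=cv2.INTER_CUBIC))
C=cloud(p); 
k=(C[...,2]>95)&(C[...,2]<125)
for d in r.outline_of(p,'press'):
    P=C[d['pixels']];P=P[~np.isnan(P).any(1)]; print(round(d['conf'],2),d['pixels'].sum(),np.median(P,0).round())
    if 350<np.median(P[:,0])<560 and np.median(P[:,1])>80:
        Q=P[(P[:,2]>75)&(P[:,2]<112)]; cx=(Q[:,:2]-O)@ex; cy=(Q[:,:2]-O)@ey
        print('cx',np.percentile(cx,[1,50,99]),'cy',np.percentile(cy,[1,50,99]),'z',np.percentile(Q[:,2],[1,50,99]))
w=r.read_camera('wrist'); save(w,'wrist6.png')
E
```

```text
t 12.6167 ee [443.4 170.8  81.6] d,l [ 154.3 -307.8] jaw -7.35 tilt [-0. -0. -1.] F [ 0.8  0.  -3.7] w 25.9 j7 [ 0.2  0.4 -0.7  2.1  0.4  0.8 -0.9]
tcp in caddy -17.70304531380098 -6.515013037914978
0.92 483 [ 413. -374.   24.]
0.67 1184 [445. 236. 113.]
cx [-51.1 -30.2   6.6] cy [-65.   76.8 106. ] z [ 79.6 105.3 112. ]
0.62 2428 [746. 212.  53.]
```

View pics/s6c.png

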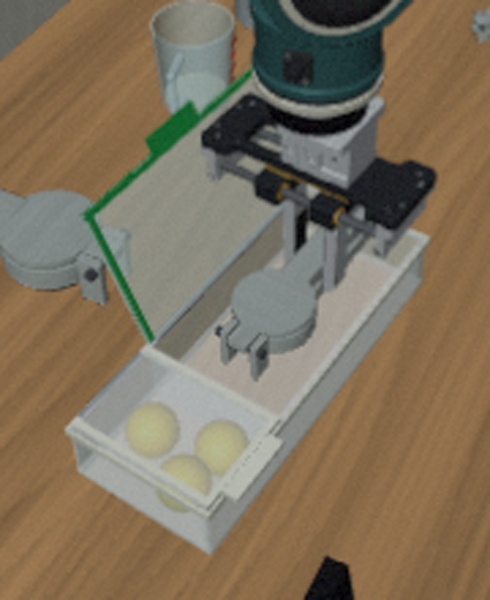

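View pics/wrist6.png

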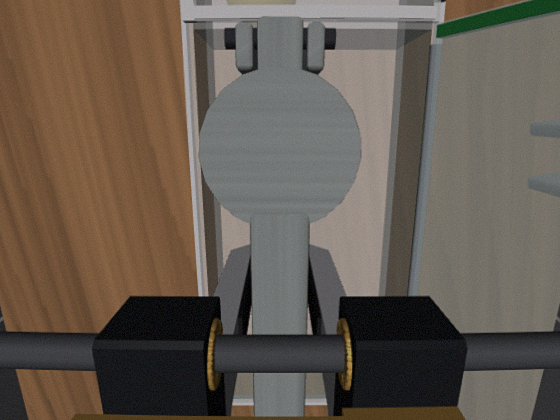

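Emit:
servo_tool:
  steps:
    - [[0,-0.1,-0.2],[0,0,0],1]
    - [[0,0,-0.25],[0,0,0],1]
    - [[0,0,-0.25],[0,0,0],1]
    - [[0,0,-0.25],[0,0,0],1]
    - [[0,0,-0.25],[0,0,0],1]
    - [[0,0,-0.25],[0,0,0],1]
    - [[0,0,-0.25],[0,0,0],1]
    - [[0,0,-0.25],[0,0,0],1]
    - [[0,0,-0.2],[0,0,0],1]
    - [[0,0,-0.2],[0,0,0],1]
    - [[0,0,-0.15],[0,0,0],1]
    - [[0,0,-0.1],[0,0,0],1]
    - [[0,0,-0.08],[0,0,0],1]
    - [[0,0,0],[0,0,0],1]

```text
t: 13.93
ee_pos: [443.6, 168.3, 14.4]
eef_rot: [-0.467, 0.531, -0.531, 0.467]
contact_force: [0.1, -0.8, -3.7]
width: 26.0
```

```bash
python3 - <<'E'
from h import *
st()
p=r.read_camera('side'); c=p['frame'][180:400,170:350]; cv2.imwrite('pics/s7c.png',cv2.resize(cv2.cvtColor(c,cv2.COLOR_RGB2BGR),(490,600),interpolation=cv2.INTER_CUBIC))
E
```

```text
t 13.9333 ee [443.6 168.3  14.4] d,l [ 152.9 -305.7] jaw -7.33 tilt [-0. -0. -1.] F [ 0.1 -0.8 -3.7] w 26.0 j7 [ 0.09  0.52 -0.61  2.1   0.49  0.66 -0.99]
```

View pics/s7c.png

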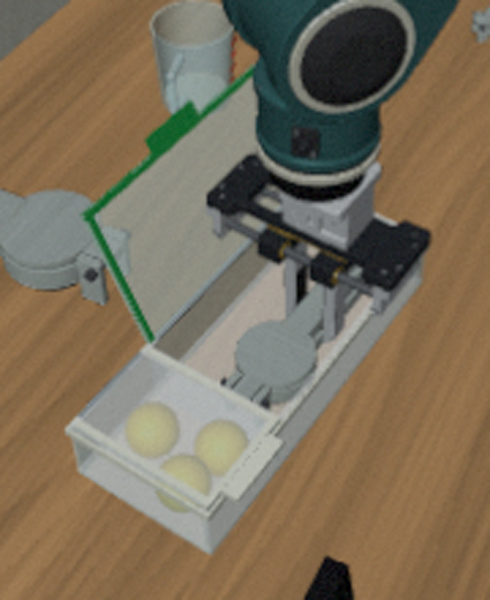

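Emit:
servo_tool:
  steps:
    - [[0,0,-0.06],[0,0,0],1]
    - [[0,0,-0.06],[0,0,0],1]
    - [[0,0,-0.04],[0,0,0],1]
    - [[0,0,0],[0,0,0],1]

```text
t: 14.32
ee_pos: [443.8, 168.3, 10.9]
eef_rot: [0.467, -0.531, 0.531, -0.467]
contact_force: [-2.3, -0.8, 5.8]
width: 25.5
```

Emit:
servo_tool:
  steps:
    - [[0,0,0],[0,0,0],0.5]
    - [[0,0,0],[0,0,0],0.5]
    - [[0,0,0],[0,0,0],0.5]
    - [[0,0,0],[0,0,0],0.5]
    - [[0,0,0.1],[0,0,0],0.5]
    - [[0,0,0.3],[0,0,0],0.5]
    - [[0,0,0.6],[0,0,0],0.5]
    - [[0,0,1],[0,0,0],0.5]
    - [[0,0,1],[0,0,0],0.5]
    - [[0,0,1],[0,0,0],0.5]
    - [[0,0,1],[0,0,0],0.5]
    - [[0,0,1],[0,0,0],0.5]
    - [[0,0,1],[0,0,0],1]
    - [[0,0,1],[0,0,0],1]
    - [[0,0,1],[0,0,0],1]
    - [[0,0,0],[0,0,0],1]

```text
t: 15.65
ee_pos: [445.0, 169.3, 240.3]
eef_rot: [0.465, -0.53, 0.532, -0.469]
contact_force: [0.4, 0.4, 0.3]
width: 23.8
```

```bash
python3 - <<'E'
from h import *
np.set_printoptions(suppress=True,precision=1)
st()
O=np.array([461.8,175.0]); ex=np.array([.9917,-.1285]); ey=np.array([.1285,.9917])
p=r.read_camera('side'); c=p['frame'][160:400,150:350]; cv2.imwrite('pics/s8c.png',cv2.resize(cv2.cvtColor(c,cv2.COLOR_RGB2BGR),(500,600),interpolation=cv2.INTER_CUBIC))
C=cloud(p)
A=C.reshape(-1,3)
def rel(P):
    q=P[:,:2]-O; return np.c_[q@ex,q@ey,P[:,2]]
for d in r.outline_of(p,'press'):
    P=C[d['pixels']];P=P[~np.isnan(P).any(1)]; print(round(d['conf'],2),np.median(P,0).round())
    if 350<np.median(P[:,0])<560 and np.median(P[:,1])>80:
        Q=rel(P); Q=Q[(Q[:,2]>34)&(Q[:,2]<50)&(abs(Q[:,0])<60)]
        print(np.percentile(Q,[1,50,99],axis=0))
        for b in range(-100,100,20):
            kk=(Q[:,1]>b)&(Q[:,1]<b+20)
            if kk.sum()>5: print(b,kk.sum(),np.percentile(Q[kk],[5,50,95],axis=0).ravel())
L=rel(A[(A[:,2]>75)&(A[:,2]<215)]); L=L[(abs(L[:,1])<125)&(L[:,0]>55)&(L[:,0]<150)]
f=np.polyfit(L[:,2],L[:,0],1); print('lid x vs z',f,'angle',np.pi/2+np.arctan(f[0]),'top',L[:,2].max())
k=L[:,2]>190; print('tab region y',np.percentile(L[k],[5,50,95],axis=0))
E
```

```text
t 15.65 ee [445.  169.3 240.3] d,l [ 152.1 -307.2] jaw -7.3 tilt [ 0.  0. -1.] F [0.4 0.4 0.3] w 23.8 j7 [ 0.3  0.2 -0.8  1.9  0.1  1.1 -0.7]
0.89 [743. 212.  53.]
0.7 [ 415. -373.   24.]
0.65 [440. 205.  42.]
[[-48.9 -93.8  35.3]
 [-19.2  37.2  42.7]
 [ 12.5  99.2  47.5]]
-100 60 [-29.5 -95.4  37.3 -19.1 -87.9  44.7  -7.1 -80.5  47.3]
-80 68 [-29.6 -78.3  38.5 -19.7 -69.2  44.7  -5.7 -61.3  47. ]
-60 75 [-29.6 -59.2  37.2 -20.2 -50.   44.9  -6.5 -41.7  47.2]
-40 78 [-29.3 -38.8  38.1 -18.1 -30.2  44.7  -5.7 -21.   46.9]
-20 82 [-29.9 -18.1  38.5 -19.5  -8.9  44.4  -6.3  -1.   47. ]
0 82 [-29.9   0.9  39.  -20.    9.9  44.5  -6.7  18.4  47.2]
20 151 [-40.9  21.8  40.2 -17.9  31.5  42.4   5.7  39.1  45.5]
40 211 [-48.7  41.2  39.7 -17.7  50.7  42.3  11.8  59.   44.5]
60 197 [-45.8  60.9  38.  -21.6  69.2  41.8   7.1  79.   44.4]
80 131 [-33.1  81.2  36.4 -17.6  89.9  40.3  -0.8  99.2  43. ]
lid x vs z [ 0.5 34.1] angle 2.004395469544785 top 195.46716025793444
tab region y [[120.6 -28.1 190.4]
 [123.3   1.5 192. ]
 [126.3  27.9 193.9]]
```

View pics/s8c.png

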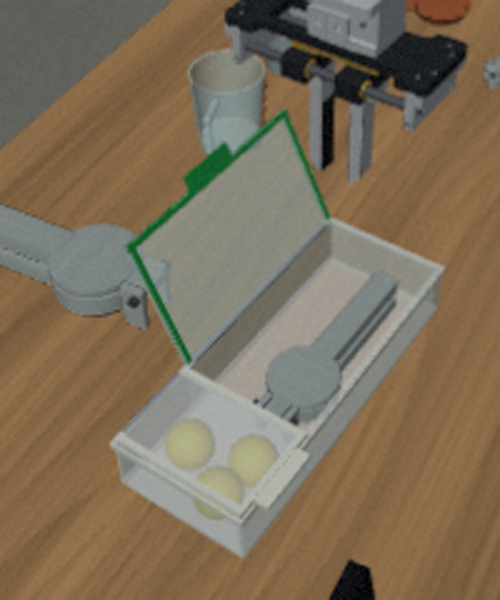

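The press lies folded and flat at about (-18, 0) in the bay, with the top of its handle at z≈44.5. The lid tab's edge is at caddy x≈123, z≈193. I'll now take the closed fingers over and behind the lid.

Emit:
servo_tool:
  steps:
    - [[0.4,-0.06,0.1],[0,0,0],1]
    - [[0.8,-0.06,0.1],[0,0,0],1]
    - [[0.83,-0.07,0],[0,0,0],1]
    - [[0.83,-0.07,0],[0,0,0],1]
    - [[0.83,-0.07,0],[0,0,0],1]
    - [[0.83,-0.07,0],[0,0,0],1]
    - [[0.83,-0.07,0],[0,0,0],1]
    - [[0.83,-0.07,0],[0,0,0],1]
    - [[0.44,0,0],[0,0,0],1]
    - [[0,0,-0.5],[0,0,0],1]
    - [[0,0,-0.8],[0,0,0],1]
    - [[0,0,-0.8],[0,0,0],1]
    - [[0,0,-0.8],[0,0,0],1]
    - [[0,0,0],[0,0,0],1]
    - [[0,0,0],[0,0,0],1]

```text
t: 17.0
ee_pos: [608.2, 154.7, 166.8]
eef_rot: [-0.468, 0.531, -0.53, 0.466]
contact_force: [0.3, 0.4, 1.1]
width: 0.5
```

```bash
cat >> h.py <<'E'
O=np.array([461.8,175.0]); ex=np.array([.9917,-.1285]); ey=np.array([.1285,.9917])
def rel(P):
    q=P[:,:2]-O; return np.c_[q@ex,q@ey,P[:,2]]
def lid(name='side',out=None):
    p=r.read_camera(name); C=cloud(p)
    if out:
        c=p['frame'][140:400,150:350]; cv2.imwrite('pics/'+out,cv2.resize(cv2.cvtColor(c,cv2.COLOR_RGB2BGR),(461,600),interpolation=cv2.INTER_CUBIC))
    s=r.get_obs(); print('tcp caddy',np.round(rel(s['ee_pos'][None])[0],1))
    return p,C
E
python3 - <<'E'
from h import *
st(); lid(out='s9.png')
E
```

```text
t 17.0 ee [608.2 154.7 166.8] d,l [   2.5 -373.9] jaw -7.3 tilt [-0.003 -0.    -1.   ] F [0.3 0.4 1.1] w 0.5 j7 [ 0.2   0.55 -0.69  1.62  0.38  1.11 -0.72]
tcp caddy [148.4  -0.9 168.2]
```

View pics/s9.png

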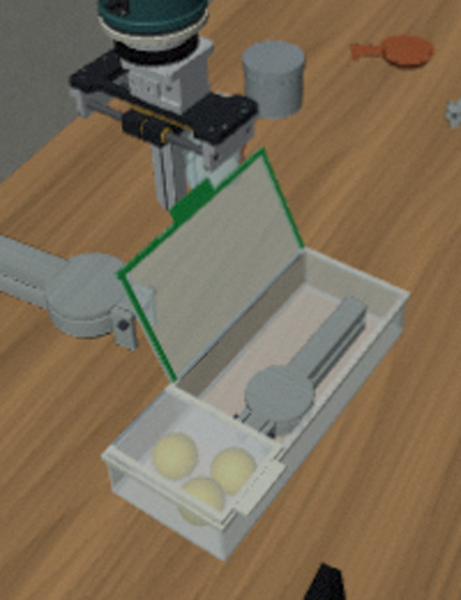

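Emit:
servo_tool:
  steps:
    - [[-0.4,0.051,0.1],[0,0,0],1]
    - [[-0.4,0.051,0.1],[0,0,0],1]
    - [[-0.4,0.051,0.1],[0,0,0],1]
    - [[-0.4,0.051,0.1],[0,0,0],1]
    - [[-0.4,0.051,0.1],[0,0,0],1]
    - [[-0.4,0.051,0.1],[0,0,0],1]
    - [[-0.4,0.051,0.1],[0,0,0],1]
    - [[-0.443,0.057,-0.05],[0,0,0],1]
    - [[-0.443,0.057,-0.05],[0,0,0],1]
    - [[-0.443,0.057,-0.05],[0,0,0],1]

```text
t: 17.88
ee_pos: [504.9, 168.1, 182.1]
eef_rot: [0.467, -0.531, 0.531, -0.467]
contact_force: [1.7, 0.4, 0.3]
width: 0.4
```

```bash
python3 - <<'E'
from h import *
st(); lid(out='s10.png')
E
```

```text
t 17.8833 ee [504.9 168.1 182.1] d,l [  99.3 -335.3] jaw -7.33 tilt [ 0. -0. -1.] F [1.7 0.4 0.3] w 0.4 j7 [ 0.24  0.36 -0.75  1.85  0.29  1.04 -0.76]
tcp caddy [ 41.7  -1.1 181.8]
```

View pics/s10.png

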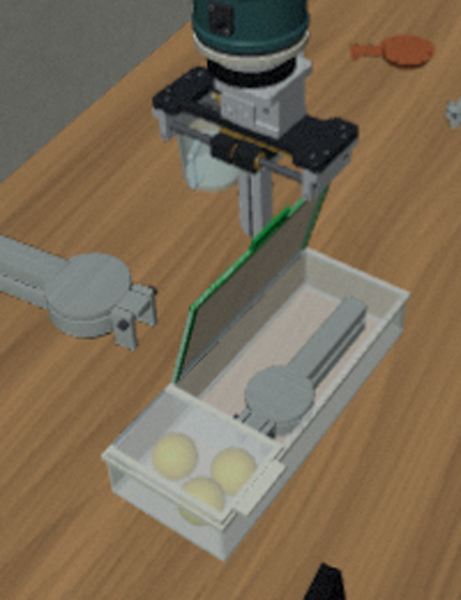

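Emit:
servo_tool:
  steps:
    - [[-0.33,0.043,-0.147],[0,0,0],1]
    - [[-0.33,0.043,-0.147],[0,0,0],1]
    - [[-0.33,0.043,-0.147],[0,0,0],1]
    - [[-0.33,0.043,-0.147],[0,0,0],1]
    - [[-0.283,0.037,-0.243],[0,0,0],1]
    - [[-0.283,0.037,-0.243],[0,0,0],1]
    - [[-0.283,0.037,-0.243],[0,0,0],1]
    - [[-0.283,0.037,-0.243],[0,0,0],1]
    - [[-0.2,0.026,-0.315],[0,0,0],1]
    - [[-0.2,0.026,-0.315],[0,0,0],1]
    - [[-0.2,0.026,-0.315],[0,0,0],1]
    - [[-0.2,0.026,-0.315],[0,0,0],1]
    - [[-0.1,0.013,-0.316],[0,0,0],1]
    - [[-0.1,0.013,-0.316],[0,0,0],1]
    - [[-0.1,0.013,-0.316],[0,0,0],1]
    - [[-0.03,0.004,-0.248],[0,0,0],1]
    - [[-0.03,0.004,-0.248],[0,0,0],1]
    - [[-0.03,0.004,-0.248],[0,0,0],1]
    - [[-0.03,0.004,-0.2],[0,0,0],1]
    - [[0,0,0],[0,0,0],1]

```text
t: 19.6
ee_pos: [414.4, 180.0, 64.0]
eef_rot: [0.467, -0.531, 0.531, -0.467]
contact_force: [-2.5, -2.5, 14.8]
width: 0.7
```

```bash
python3 - <<'E'
from h import *
st(); lid(out='s11.png')
E
```

```text
t 19.6 ee [414.4 180.   64. ] d,l [ 184.1 -301.7] jaw -7.34 tilt [ 0.    -0.001 -1.   ] F [-2.5 -2.5 14.8] w 0.7 j7 [ 0.13  0.41 -0.71  2.13  0.4   0.74 -0.97]
tcp caddy [-47.7  -1.2  64.2]
```

View pics/s11.png

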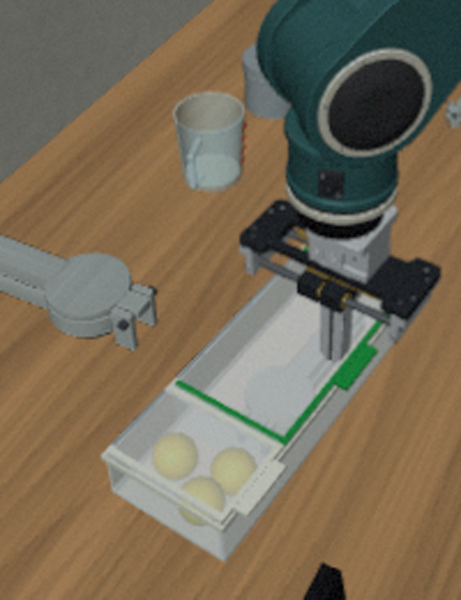

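Lid down at z=64 with 15 N reaction. I'll press a touch more, then lift away and check.

Emit:
servo_tool:
  steps:
    - [[0,0,-0.04],[0,0,0],1]
    - [[0,0,0],[0,0,0],1]
    - [[0,0,0.3],[0,0,0],1]
    - [[0,0,0.8],[0,0,0],1]
    - [[0,0,1],[0,0,0],1]
    - [[0,0,1],[0,0,0],1]
    - [[0,0,1],[0,0,0],1]
    - [[0,0,1],[0,0,0],1]
    - [[0,-1,0.5],[0,0,0],1]
    - [[0,-1,0],[0,0,0],1]
    - [[0,-1,0],[0,0,0],1]
    - [[0,-1,0],[0,0,0],1]
    - [[0,-1,0],[0,0,0],1]
    - [[0,-1,0],[0,0,0],1]
    - [[0,-1,0],[0,0,0],1]
    - [[0,-1,0],[0,0,0],1]
    - [[0,-1,0],[0,0,0],1]
    - [[0,0,0],[0,0,0],1]
    - [[0,0,0],[0,0,0],1]

```text
t: 21.23
ee_pos: [414.2, -45.9, 203.0]
eef_rot: [0.466, -0.531, 0.531, -0.466]
contact_force: [0.0, 1.1, -0.2]
width: 0.5
```

```bash
python3 - <<'E'
from h import *
np.set_printoptions(suppress=True,precision=1)
st(); p,C=lid(out='s12.png')
t=r.read_camera('top'); save(t,'top12.png'); T=cloud(t)
for nm,X,pic in (('side',C,p),('top',T,t)):
    f=pic['frame'].astype(int); g=(f[...,1]>f[...,0]+40)&(f[...,1]>f[...,2]+20)
    G=rel(X[g]); G=G[~np.isnan(G).any(1)]; G=G[(abs(G[:,0])<110)&(abs(G[:,1])<150)]
    print(nm,len(G),np.percentile(G,[2,50,98],axis=0).ravel())
    a=np.polyfit(64-G[:,0],G[:,2],1); print('slope',a)
    for n in ['jug','tin','spoon_rest']:
        print(n,[(np.round(d['point']),round(d['conf'],2)) for d in r.recognise(pic,n)][:1])
    P=rel(X.reshape(-1,3)); k=(abs(P[:,0])<45)&(P[:,1]>125)&(P[:,1]<208)
    print('small lid z',np.nanpercentile(P[k,2],[5,50,95]))
E
```

```text
t 21.2333 ee [414.2 -45.9 203. ] d,l [  74.3 -104.2] jaw -7.47 tilt [-0. -0. -1.] F [ 0.   1.1 -0.2] w 0.5 j7 [ 0.7  0.1 -0.6  2.1  0.1  1.  -0.1]
tcp caddy [ -18.9 -224.2  203. ]
side 568 [ -78.1 -117.9   61.4  -60.8   12.5   64.8   55.9  113.9   67.4]
slope [ 0.  64.2]
jug [(array([695., -67.,  69.]), 0.98)]
tin [(array([ 706., -251.,   65.]), 0.84)]
spoon_rest [(array([ 615., -458.,   10.]), 0.77)]
small lid z [62.2 64.6 66.7]
top 562 [ -78.8 -111.8   59.2  -62.8   16.1   64.6   53.1  115.8   69.1]
slope [-0.  65.9]
jug [(array([720., -91.,  42.]), 0.58)]
tin [(array([ 706., -268.,   75.]), 0.75)]
spoon_rest [(array([ 592., -470.,    6.]), 0.68)]
small lid z [61.  64.4 68.2]
```

View pics/s12.png

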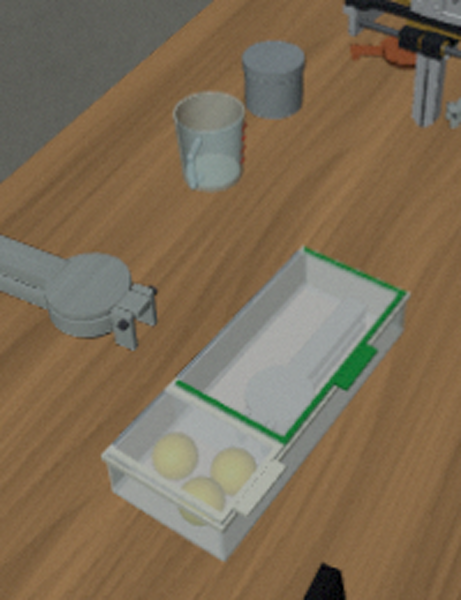

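View pics/top12.png

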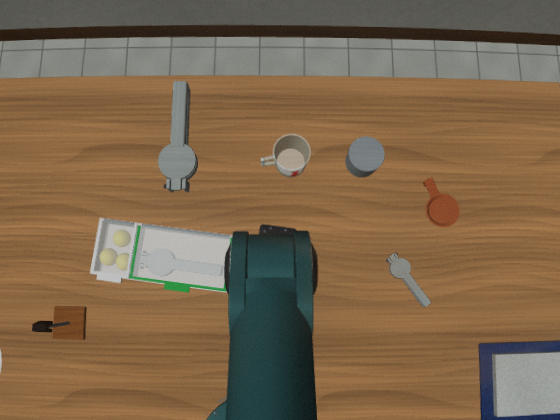

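```bash
python3 - <<'E'
from h import *
print(r.finish_job())
E
```

```text
the job is handed in; nothing more can be done
None
```

The press is folded, lying in the long compartment, and the green-framed lid is shut. I handed the job in at about 22 s of the 69 s allowed; the hand-in reports no verdict.

- **Folding:** I pushed the handle of the middle-sized press down along its arc with closed fingers. A look afterwards showed its top level at about 40 mm.
- **Placing:** I gripped both bars, turned the press 112° and lowered it onto the compartment floor, then let go. Seen from the side after release, it was flat with its handle top at about 44.5 mm. It sat about 18 mm toward the compartment's -x side and was centred lengthwise, inside the limits. This was before the lid was closed; afterwards I only looked at it through the lid.
- **Lid:** I pushed it shut from behind and pressed it down. Its frame read about 64–66 mm high and level in both the side and top views; shut is 64 mm.
- **Everything else:** The small lid was still level at about 64 mm. The jug and tin read within 5 mm of their starting positions and the spoon rest within about 10 mm, which is close to the network's own error. The arm was clear of everything.

No checks failed. The only disagreement was a 1–3 mm difference between the wrist and side views of the press's sideways position before the grasp, which closing the gripper took up.

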